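# Load the condiment caddy, spice jars at the back

## Task

Fill the wooden condiment caddy for the table: stand the two spice jars in the two back wells beside the steel bar handle, and the two salt shakers in the two front wells, one thing to a well. Keep them upright and set each down gently on the floor of its well. Leave the dropper bottle and the candle glass standing where they are; they do not belong in it. Mind the wall cupboards above the rear of the worktop.

Things in the scene. Friction and masses are not known exactly. Their poses are not given: they have to be found in the camera images.
- caddy: Wooden caddy, fixed, turned any way; 136x136 mm, open on top, 2x2 square wells 62 mm wide inside. Well floors (cork) 6 mm above its underside; walls 4 mm thick, outer ones 40 mm high, inner cross 34 mm. Back: steel bar handle outside one wall, at x=+73 mm, top 54 mm high. Origin: centre of underside; x points to the bar, z up. Well centres x=+-33, y=+-33 mm: x=+33 back wells, x=-33 front wells.
- spice_a: One of two like spice jars: round glass, straight sides 41 mm across, dark cap 40 mm across above 84 mm height, 105 mm tall, about 0.1 kg. Origin: centre of its underside; z up along its axis.
- spice_b: The other spice jar, same shape and size: 41 mm across, dark cap, 105 mm tall, about 0.1 kg. Origin: centre of its underside; z up along its axis.
- salt_a: One of two like salt shakers: glass with a grey metal top, 44 mm across the body, 90 mm tall, about 0.1 kg; narrows upwards to the metal top, which is 34 mm across and straight from 66 to 78 mm height, then domed. Stands a little loosely (may lean up to 0.04 rad). Origin: centre of its underside; z up along its axis.
- salt_b: The other salt shaker, same shape and size: 44 mm across, straight metal top 34 mm across from 66 to 78 mm height, 90 mm tall, about 0.1 kg. Origin: centre of its underside; z up along its axis.
- dropper: Slim brown glass dropper bottle with a black rubber bulb on top, 33 mm across, 102 mm tall; easily mistaken for a spice jar, does not belong in the caddy. Origin: centre of its underside; z up along its axis.
- candle: Open glass with pink candle wax in it, 76 mm across, 90 mm tall; does not belong in the caddy. Origin: centre of its underside; z up along its axis.
There are look-alikes about, which are no part of the job. Leave any turquoise look-alike of the spice_b alone.

How it is judged:
By the outcome, as a careful person would: the job done as asked, in the order asked, and still so for the second after the job is handed in, with the robot touching nothing.
It also fails if it takes over 109 s, if anything falls off the work surface, if the arm or the gripper's body presses on something with over 40 N, if the wrist force passes 120 N, or if a joint passes its speed limit or range.

## Robot

A 6-joint arm with a two-finger parallel gripper is mounted at the origin on a cart in front of the work surface, level with it; the furniture and walls round the work are solid. World frame = base frame: x ahead of the robot, y to its left, z up, the work surface at z = 0. Lengths are in m, angles in rad, forces in N, time in s.
With the tool pointing down it reaches from about 0.35 to 0.975 m from the base axis. Payload 7.1 kg.
Tool frame: the origin (TCP) lies midway between the tips of the shut fingers; the grasp point (between the pads) lies 19 mm behind it; z points along the fingers, y is the line along which they close (so a half turn about z gives the same grasp; the last joint's range is limited). The gripper opens to 88 mm and grips with 3 to 60 N. Pads are 20 mm wide; open, the fingers measure 115 mm over their backs; the gripper's body (75 mm by 178 mm) begins 61 mm behind the grasp point.
Start: joints at [-1.354, 0.423, 1.63, -0, 1.089, -0.019], TCP at [0.146, -0.608, 0.223] pointing down, gripper open.
Joint ranges: [-3, 3], [-0.9, 2.11], [0.09, 2.58], [-1.31, 4.45], [0.11, 2.69], [-2.54, 2.54]. Speed limits (rad/s): [2.39, 2.39, 3.01, 3.14, 3.14, 3.14].

## Interface

Orientations are given as a unit quaternion [w, x, y, z].
In Python, from station import move_pose, movel, movej, command_gripper, wait, inverse_kinematics, read_camera, camera_info, MotionError, job_done, get_time, get_joint_pos, get_qvel, get_effort, get_tcp_pos, get_ee_rot, get_ft_force, get_ft_torque, get_grip_width, get_finger_force gives the robot as it stands. Calls block until the motion is done:
- move_pose(position, orientation): joint-space move of the TCP to a pose.
- movel(position, frame=None, v=0.15, until_force=None): straight line of the TCP; frame=None keeps the orientation; v is the mean speed in m/s. With until_force (N) it stops when the force on the tool has changed by that much, and returns True; else False.
- movej(angles): joint-space move.
- command_gripper(opening): opening from 0.0 (shut) to 1.0 (fully open); the grip force is fixed at half the most; returns when the fingers have stopped.
- wait(seconds).
- inverse_kinematics(position, orientation): joint angles nearest the present ones, or None.
- read_camera(name): name is "side" or "top"; returns the picture (384x512x3 uint8, red, green, blue); there is no depth.
- camera_info(name): a dict with "intrinsics" (3x3 intrinsics, pixels), "dist" ([k1, k2, p1, p2, k3] as OpenCV has them; the pictures are not rectified), "T" (4x4, takes a point from camera to world coordinates). Camera axes: x right, y up, looking along -z (the intrinsics and any distortion apply to the point x, -y, -z); pixel columns grow to the right and rows downward; lengths in m; the calibration is good to about 2 mm. A picture is of the moment at which its call begins. camera_info takes no time and is no camera call.
A pose or a line that the arm cannot do raises MotionError and nothing moves.
- job_done(): hands the job in; it is judged then, once.
Readings, each from a call of its own:
- get_time(): time.
- get_joint_pos(): joint angles.
- get_qvel(): joint speeds.
- get_effort(): joint torques, N m.
- get_tcp_pos(): TCP position.
- get_ee_rot(): TCP orientation.
- get_ft_force(): force on the tool from outside, world axes, zero at the start.
- get_ft_torque(): the same for the moment, N m.
- get_grip_width(): opening from 0.0 (shut) to 1.0 (fully open).
- get_finger_force(): force on a finger pad.
Only numpy, scipy, OpenCV 4.12 (cv2) and the standard library are available. Lean on these libraries where they do the work, as an engineer would, in place of code of your own. Each camera call takes 0.05 s, during which the arm holds its last target. There are 200 camera calls.

## Working session

There is one attempt and no reset: what is moved stays moved. The work goes in short steps, each a Python script; the robot and the scene stay as the last script left them, time stands still between calls to the robot, and variables do not carry over. Pictures are saved under pics/ and viewed, at most 14 in all, crops included, and the job is handed in when it is done.

```bash
mkdir -p pics; ls
python3 - <<'E'
from station import *
import cv2
for n in("side","top"):
    i=camera_info(n);print(n,i["intrinsics"],i["dist"],i["T"])
    cv2.imwrite(f"pics/{n}0.png",read_camera(n)[:,:,::-1])
E
```

```text
pics
side [[424.8560755    0.         249.12331653]
 [  0.         424.8560755  190.59962176]
 [  0.           0.           1.        ]] [-0.13744789  0.          0.          0.          0.        ] [[ 0.9984719  -0.04432693  0.03299975  0.55718707]
 [ 0.0498955   0.46643475 -0.88314725 -1.26348745]
 [ 0.02375498  0.88344425  0.4679337   0.68768636]
 [ 0.          0.          0.          1.        ]]
top [[382.33780509   0.         261.77205747]
 [  0.         382.33780509 190.71951751]
 [  0.           0.           1.        ]] [-0.08152911  0.          0.          0.          0.        ] [[-0.00392462  0.99632302 -0.08558641  0.40192065]
 [-0.99998889 -0.00413362 -0.00226496 -0.02835913]
 [-0.00261041  0.08557657  0.99632818  1.10117854]
 [ 0.          0.          0.          1.        ]]
```

View pics/top0.png

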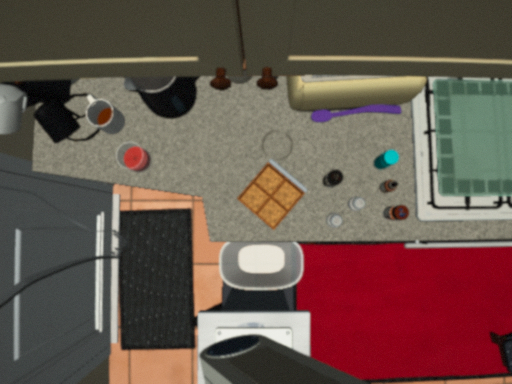

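View pics/side0.png

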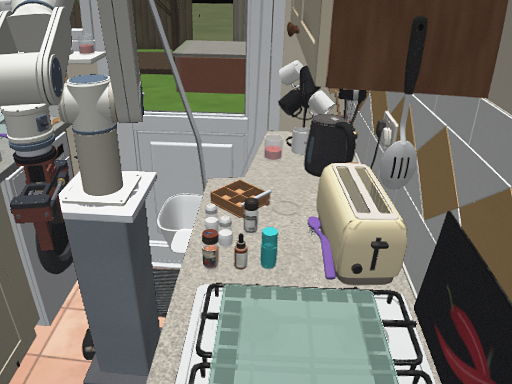

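The top view shows:
- the caddy at (271,195), with the bar on its upper-right side (285,175)
- spice-like things at (333,178), (397,212), (388,186, slim, so the dropper) and (388,158, turquoise look-alike)
- salts at (357,202) and (335,219)
- the candle at (133,156)

The side view has the same things at (251,213), (210,248), (241,252), (269,247), salts at (211,217) and (225,230).

Next is a close crop to check the choice.

Run:
```python
import cv2,numpy as np
s=cv2.imread("pics/side0.png")[170:280,190:310];t=cv2.imread("pics/top0.png")[140:240,230:420]
s=cv2.resize(s,None,fx=2.7,fy=2.7,interpolation=3)
t=cv2.resize(t,None,fx=2.5,fy=2.5,interpolation=3)
o=np.zeros((300,800,3),np.uint8);o[:297,:324]=s;o[:250,325:800]=t
cv2.imwrite("pics/crop0.png",o)
```

```text
(no output)
```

View pics/crop0.png

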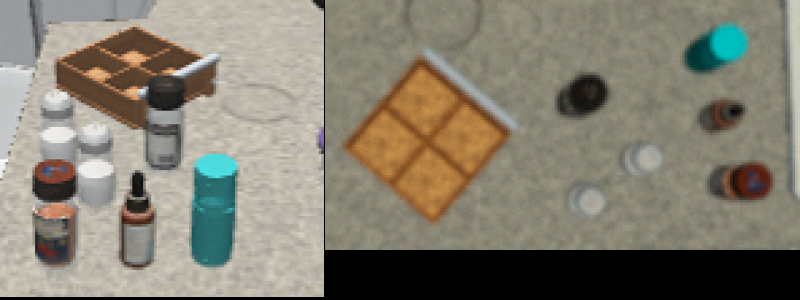

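Confirmed: the spice jars are the black-cap jar (335,177) and the red-brown-cap jar (400,212). The slim one (388,186) is the dropper, and the turquoise one is the look-alike. Now the positions.

```bash
cat > h.py <<'E'
from station import *
import cv2,numpy as np
def ray(n,px):
    i=camera_info(n);T=np.array(i["T"])
    u=cv2.undistortPoints(np.array([[px]],float),np.array(i["intrinsics"]),np.array(i["dist"]))[0,0]
    d=T[:3,:3]@[u[0],-u[1],-1];return T[:3,3],d/np.linalg.norm(d)
def plane(n,px,z):
    o,d=ray(n,px);return (o+d*(z-o[2])/d[2])[:2]
def tri(a,b):
    (o1,d1),(o2,d2)=ray("top",a),ray("side",b)
    s=np.linalg.lstsq(np.c_[d1,-d2],o2-o1,rcond=None)[0]
    return (o1+d1*s[0]+o2+d2*s[1])/2
def caddy(im):
    h=cv2.cvtColor(im,cv2.COLOR_BGR2HSV)
    m=cv2.inRange(h,(5,110,60),(25,255,255));m[:,:225]=0;m[:,312:]=0;m[:155]=0;m[235:]=0
    c=max(cv2.findContours(cv2.morphologyEx(m,cv2.MORPH_CLOSE,np.ones((5,5))),0,2)[0],key=cv2.contourArea)
    return np.array([plane("top",p,.04) for p in cv2.boxPoints(cv2.minAreaRect(c))])
E
python3 - <<'E'
from h import *
P={"spA":((335.2,177.2),(251.5,200.4),.105),"spB":((400,212.4),(210,233),.105),"sA":((359.2,203.2),(225.6,217.4),.09),"sB":((336,220),(211.1,205.2),.09),
"drop":((391.5,184),(241.5,239.5),.102)}
for k,(a,b,z) in P.items(): print(k,plane("top",a,z).round(4),plane("side",b,z).round(4),tri(a,b).round(4))
B=caddy(cv2.imread("pics/top0.png"));print(B.round(4),B.mean(0),[np.linalg.norm(B[i]-B[i-1]).round(4) for i in range(4)])
print("bar",plane("top",(284,174.5),.05))
print("turq",plane("top",(391,156.5),.105))
for z in(.3,.5,.7):print("cupb",z,plane("top",(350,70),z))
E
```

```text
spA [ 0.5224 -0.2193] [ 0.5257 -0.2219] [ 0.5241 -0.2195  0.1035]
spB [ 0.4288 -0.3893] [ 0.4312 -0.3956] [ 0.4297 -0.3905  0.1015]
sA [ 0.4544 -0.2851] [ 0.4598 -0.2948] [ 0.4568 -0.2862  0.0845]
sB [ 0.4102 -0.2221] [ 0.4127 -0.2333] [ 0.4108 -0.2232  0.0841]
drop [ 0.5042 -0.3699] [ 0.5101 -0.4126] [ 0.5074 -0.378   0.0781]
[[ 0.4727  0.0453]
 [ 0.5751 -0.0417]
 [ 0.4858 -0.1447]
 [ 0.3848 -0.0575]] [ 0.47959258 -0.04966245] [np.float64(0.1353), np.float64(0.1343), np.float64(0.1364), np.float64(0.1334)]
bar [ 0.53706168 -0.08772469]
turq [ 0.57743495 -0.37023027]
cupb 0.3 [ 0.73519871 -0.22073123]
cupb 0.5 [ 0.65200176 -0.17270895]
cupb 0.7 [ 0.56880481 -0.12468667]
```

```bash
cat >> h.py <<'E'
from scipy.spatial.transform import Rotation as R
C=np.array([.4796,-.0497]);X=np.array([.0513+.0509,-.0436-.0435]);X/=np.linalg.norm(X);Y=np.array([-X[1],X[0]])
well=lambda a,b:C+.033*a*X+.033*b*Y
A=np.arctan2(X[1],X[0])+np.pi/4+np.pi/2   # a caddy diagonal, near world y
def quat(phi,p):
    best=None
    for f in(phi,phi+np.pi):
        y=np.array([np.cos(f),np.sin(f),0]);z=np.array([0,0,-1.])
        q=np.roll(R.from_matrix(np.c_[np.cross(y,z),y,z]).as_quat(),1)
        j=inverse_kinematics(list(p),list(q))
        if j is not None and (best is None or abs(j[5])<best[0]): best=(abs(j[5]),q)
    return list(best[1])
UP=.235
def pick(xy,h,phi,opening=.75):
    p=[*xy,UP];q=quat(phi,p)
    command_gripper(opening);move_pose(p,q)
    movel([*xy,h+.03],v=.2);hit=movel([*xy,h],v=.08,until_force=8)
    command_gripper(0);print("pick hit",hit,"w mm",get_grip_width()*88,"F",get_finger_force())
    movel([*xy,UP],v=.2);print("lifted w",get_grip_width()*88,"t",get_time())
def place(xy,h,release):
    p=[*xy,UP];movel(p,quat(A,p),v=.25)
    movel([*xy,h+.006+.012],v=.2);hit=movel([*xy,h+.006-.006],v=.025,until_force=3)
    print("touch",hit,"tcp z-exp mm",(get_tcp_pos()[2]-h-.006)*1e3,"w",get_grip_width()*88)
    command_gripper(release);movel([*xy,UP],v=.2);print("t",get_time(),get_ft_force())
def snap(n):
    for c in("top","side"):cv2.imwrite(f"pics/{c}{n}.png",read_camera(c)[:,:,::-1])
E
python3 - <<'E'
from h import *
print(well(1,1),well(1,-1),well(-1,1),well(-1,-1),A)
pick((.5235,-.2195),.075,np.pi/2)
place(well(1,-1),.075,.62)
snap(1)
E
```

```text
[ 0.52612128 -0.04598911] [ 0.48331089 -0.09622128] [ 0.47588911 -0.00317872] [ 0.43307872 -0.05341089] 1.6503953510817992
pick hit False w mm 40.59496738752294 F 29.999860343523324
lifted w 40.34243985186714 t 5.4083
touch True tcp z-exp mm -0.20146485204720377 w 40.180492505060954
t 8.8417 [-0.06047574  0.51771829  0.90767342]
```

Run:
```python
from h import *
pick((.430,-.3905),.075,np.pi/2)
place(well(1,1),.075,.62)
move_pose([.42,-.22,.235],quat(.63,[.42,-.22,.235]))
snap(2)
s=cv2.imread("pics/side2.png")[150:290,170:320];t=cv2.imread("pics/top2.png")[130:240,220:420]
cv2.imwrite("pics/crop2.png",np.hstack([cv2.resize(s,(375,350),interpolation=3),cv2.resize(t,(425,350),interpolation=3)]))
```

```text
pick hit False w mm 40.46581721785901 F 29.875336289405823
lifted w 40.53401133296997 t 13.3083
touch True tcp z-exp mm -0.08832840969708912 w 40.20353460051021
t 17.6583 [ 0.5296695  -0.0677658  -0.29946536]
```

View pics/crop2.png

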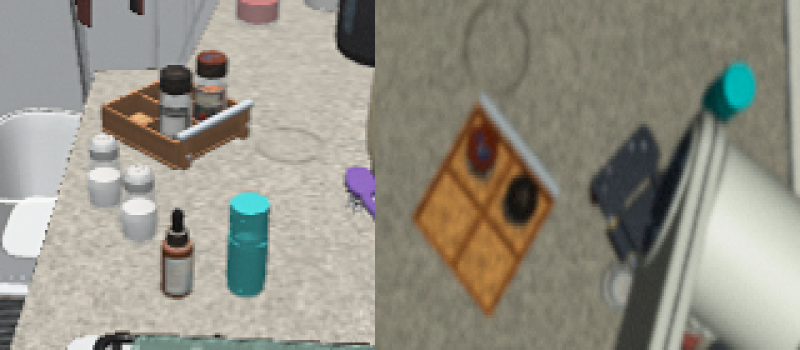

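Both jars stand in the back wells: black cap at crop (521,200), red-brown at (482,150). The salts, dropper and turquoise bottle have not moved. Now the salts.

Run:
```python
from h import *
pick((.4108,-.2232),.053,.63,.65)
place(well(-1,1),.053,.55)
pick((.4560,-.2862),.053,.63,.65)
place(well(-1,-1),.053,.55)
movej([-1.354, 0.423, 1.63, 0, 1.089, -0.019])
snap(3);print(get_time())
s=cv2.imread("pics/side3.png")[150:290,170:320];t=cv2.imread("pics/top3.png")[130:240,220:420]
cv2.imwrite("pics/crop3.png",np.hstack([cv2.resize(s,(375,350),interpolation=3),cv2.resize(t,(425,350),interpolation=3)]))
```

```text
pick hit False w mm 34.1550844615694 F 29.15228115976788
lifted w 34.34192050798962 t 23.4417
touch True tcp z-exp mm -0.0832824939060884 w 34.30953125074747
t 28.7 [ 0.10223307 -0.34625956 -0.61120355]
pick hit False w mm 34.26732124587384 F 29.221496082027443
lifted w 34.49461200280213 t 34.35
touch True tcp z-exp mm -0.07975513049947487 w 34.042685276386415
t 39.6083 [-0.58107599  0.07345772  0.40658493]
41.9417
```

View pics/crop3.png

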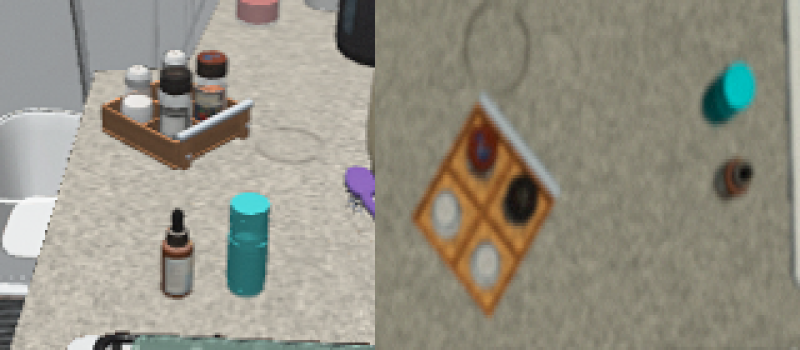

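All four stand upright, one to a well: jars at crop (482,150) and (521,200), salts at (446,213) and (486,265). The dropper (738,175) and the turquoise bottle are untouched.

```bash
python3 -c "
from station import *
print(job_done())"
```

```text
the job is handed in; nothing more can be done
None
```

The caddy is filled and handed in at about 42 s: both spice jars are in the back wells and both salt shakers in the front wells, all upright, with the dropper, candle and turquoise bottle left where they were.

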